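Release the yellow sample jar from the rocker-gate feeder

TASK

Press down the green paddle of the lane that holds the yellow jar, so that its gate lifts, and keep it down until the jar has rolled to the end of its lane; then let the paddle come back up so that the gate is fully shut again. Only press the paddle: do not touch or lift either jar, keep the white jar waiting behind its shut gate, and leave everything else on the bench where it is.

Things in the scene. Friction and masses are not known exactly. Their poses are not given: they have to be found in the camera images.
- feeder: Fixed two-lane jar feeder, white base 285 x 250 mm. Origin on the bench, midway between the lanes, below the hinges. x runs down the lanes (away from the robot), y left, z up. Steel lanes at y = +-45 mm, 66 mm wide inside, slope down 0.12 rad from x = -35 (floor 55 mm up) to an end wall at x = 208 (floor 25 mm up), where a released jar stops with its centre at x = 185, walls 32 mm. Hinge posts 98 mm tall at x = 0, y = +-109
- jar_yellow: Closed cylindrical sample jar, yellow body, black lid, 42 mm diameter, 55 mm long, about 50 g; it lies across one of the two lanes (left or right, it varies) against the shut gate. Origin: its centre; its y axis is the cylinder axis, which stays along the feeder's y axis as it rolls
- jar_white: The same jar but with a white body, lying behind the gate of the other lane. Origin: its centre; y is the cylinder axis
- rocker_left (a joint): Tilt (rad) of the left lane's rocker (feeder y > 0): 0 = gate shut; grows as its paddle goes down and its gate goes up; hard stop at 0.42. A spring returns it to 0 when let go. Pressing at the paddle centre takes about 1.5 N at first, 3.5 N at the stop. The jar passes from about 0.3 up: press to 0.35 or more and stay there while it rolls (about 1 s)
- rocker_right (a joint): The same for the right lane's rocker (feeder y < 0)
- paddle_left (a point): Centre of the top face of the left lane's green paddle (44 mm along x, 46 mm along y, 8 mm thick), at feeder x = -105, y = +80 mm, 98 mm above the bench at rest, on the near end of the rocker bar hinged at x = 0, 85 mm up. It goes down with the rocker: about 37 mm at 0.35 rad, 44 mm at the stop. Only bare bench lies beneath
- paddle_right (a point): The same for the right lane's paddle, at feeder x = -105 mm, y = -80 mm
- gate_left (a point): Middle of the top edge of the left lane's blue gate plate (58 mm wide, 41 mm high), on the far end of the rocker bar: feeder x = 118, y = +45 mm, 85 mm above the bench when shut; it rises about 45 mm
- gate_right (a point): The same for the right lane, at feeder y = -45 mm
- bottle_a: small white plastic sample bottle with screw cap, standing, 42 mm across, 83 mm tall; bystander. Origin: centre of its underside
- bottle_b: small white plastic sample bottle with screw cap, standing, 42 mm across, 83 mm tall; bystander. Origin: centre of its underside
- bottle_c: small white plastic sample bottle with screw cap, standing, 42 mm across, 83 mm tall; bystander. Origin: centre of its underside
- dish_yellow: Closed shallow round dish with a yellow disc on top, 86 mm across, 15 mm tall, lying flat; bystander. Origin: centre of its underside
- dish_pale: The same dish with an off-white disc; bystander
- cap_ring: Black plastic collar, 90 mm across, 22 mm tall, lying flat; bystander. Origin: centre of its underside
- spatula: Spatula 200 mm long, lying on the bench; bystander. x runs along it, towards the blade
Mind the look-alikes: they are no part of the job. What is shaped like the jar_white but purple or red is not meant. Several things have the shape of the jar_yellow; the one meant has the colours described above.

How it is judged:
By the outcome, as a careful person would: the job done as asked, in the order asked, and still so for the second after the job is handed in, with the robot touching nothing.
It also fails if it takes over 29 s, if anything falls off the work surface, if the arm or the gripper's body presses on something with over 40 N, if the wrist force passes 120 N, or if a joint passes its speed limit or range.

ROBOT

A 6-joint arm with a two-finger parallel gripper is mounted at the origin on the work surface. World frame = base frame: x ahead of the robot, y to its left, z up, the work surface at z = 0. Lengths are in m, angles in rad, forces in N, time in s.
With the tool pointing down it reaches from about 0.375 to 0.9 m from the base axis. Payload 3.1 kg.
Tool frame: the origin (TCP) lies on the centre line of the jaws, within the pads' length; the fingertips stand 14 mm ahead of it and the grasp point (between the pads) lies 5 mm behind it; z points along the fingers, y is the direction in which the jaws open and shut (so a half turn about z gives the same grasp; the last joint's range is limited). The gripper opens to 85 mm and grips with 20 to 120 N. Pads are 22 mm wide; open, the fingers measure 114 mm over their backs; the gripper's body (76 mm by 85 mm) begins 54 mm behind the grasp point. The pads swing forward as they close: fully open they stand 13 mm farther back than shut.
Start: joints at [1.075, 0.527, 1.433, -0, 1.181, -0.178], TCP at [0.195, 0.594, 0.245] pointing down, gripper open.
Joint ranges: [-3.08, 3.08], [-0.75, 2.2], [0.22, 2.44], [-1.43, 4.57], [0, 2.65], [-2.85, 2.85]. Speed limits (rad/s): [2.79, 2.79, 3.14, 3.14, 3.14, 3.14].

INTERFACE

Orientations are given as a rotation vector (axis times angle).
In Python, from cell import * gives the robot as it stands. Calls block until the motion is done:
- movep(position, orientation): joint-space move of the TCP to a pose.
- move_linear(position, v=0.15, attitude=None, f_stop=None): straight line of the TCP; attitude=None keeps the orientation; v is the mean speed in m/s. With f_stop (N) it stops when the force on the tool has changed by that much, and returns True; else False.
- move_joints(angles): joint-space move.
- open_jaws() and grab(effort=None): open the fingers fully, or close them until they stop; effort is the grip in N (None keeps the last).
- wait(seconds).
- solve_ik(position, orientation): joint angles nearest the present ones, or None.
- observe(): the state.
- grab_frame(name): name is "scene" or "top"; returns the picture (384x512x3 uint8, red, green, blue); there is no depth.
- calibration(name): a dict with "K" (3x3 intrinsics, pixels), "T" (4x4, takes a point from camera to world coordinates). Camera axes: x right, y up, looking along -z (the intrinsics and any distortion apply to the point x, -y, -z); pixel columns grow to the right and rows downward; lengths in m; the calibration is good to about 2 mm. A picture is of the moment at which its call begins. calibration takes no time and is no camera call.
A pose or a line that the arm cannot do raises MotionError and nothing moves.
- close_job(): hands the job in, once; it reports no verdict.
The state is a dict: "t": time; "qpos": joint angles; "qvel": joint speeds; "joint_torque": joint torques, N m; "eef_pos": TCP position; "orientation": TCP orientation; "ft_force": force on the tool from outside, world axes, zero at the start; "wrist_torque": the same for the moment, N m; "width": opening from 0.0 (shut) to 1.0 (fully open).
Only numpy, scipy, OpenCV 4.12 (cv2) and the standard library are available. Lean on these libraries where they do the work, as an engineer would, in place of code of your own. Each camera call takes 0.05 s, during which the arm holds its last target. There are 200 camera calls.

## Working session

There is one attempt and no reset: what is moved stays moved. The work goes in short steps, each a Python script; the robot and the scene stay as the last script left them, time stands still between calls to the robot, and variables do not carry over. Pictures are saved under pics/ and viewed, about 8 in all and at most 12, crops included, and the job is handed in when it is done.

```bash
mkdir -p pics
python3 - <<'E'
from cell import *
import cv2
for n in("top","scene"):
    cv2.imwrite(f"pics/{n}0.png",grab_frame(n)[:,:,::-1]); c=calibration(n); print(n,c)
print(observe())
E
```

```text
top {'K': array([[351.77759057,   0.        , 254.36906599],
       [  0.        , 351.77759057, 188.52608047],
       [  0.        ,   0.        ,   1.        ]]), 'T': array([[ 0.0126328 ,  0.98972215, -0.14244467,  0.44115529],
       [-0.99968953,  0.01556084,  0.01946037,  0.02104634],
       [ 0.02147691,  0.14215461,  0.98961144,  1.11880841],
       [ 0.        ,  0.        ,  0.        ,  1.        ]])}
scene {'K': array([[384.26832374,   0.        , 262.2667119 ],
       [  0.        , 384.26832374, 192.02391939],
       [  0.        ,   0.        ,   1.        ]]), 'T': array([[ 0.70974853, -0.57669875,  0.40456838,  1.15119649],
       [ 0.70432738,  0.59186317, -0.39194506, -0.53546652],
       [-0.0134149 ,  0.56313102,  0.82625874,  1.25677721],
       [ 0.        ,  0.        ,  0.        ,  1.        ]])}
{'t': 0.1, 'qpos': array([ 1.07449729e+00,  5.28404462e-01,  1.43379573e+00,  2.71213356e-05,
        1.18141943e+00, -1.78472765e-01]), 'qvel': array([ 0.00115816, -0.002874  , -0.00517041, -0.000863  ,  0.00146802,
       -0.00028769]), 'joint_torque': array([-3.75279183e-05, -4.43302989e+01, -1.78585231e+01, -2.01287162e-04,
        3.90907735e-03, -5.33439660e-06]), 'eef_pos': array([0.19495715, 0.59315002, 0.24440539]), 'orientation': array([-4.97047598e-01, -3.10131828e+00,  2.99074897e-03]), 'ft_force': array([-0.42614069,  0.31558607,  0.5852983 ]), 'wrist_torque': array([ 0.01233677, -0.00786597, -0.00565659]), 'width': 0.9999355601936909}
```

View pics/top0.png

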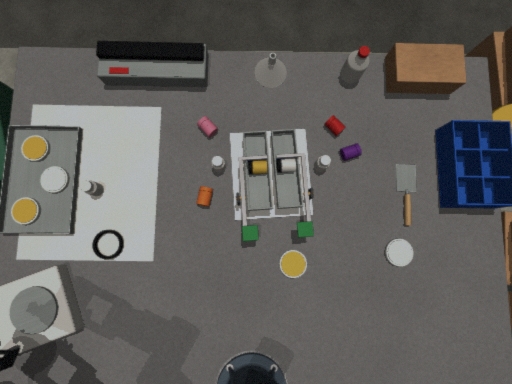

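View pics/scene0.png

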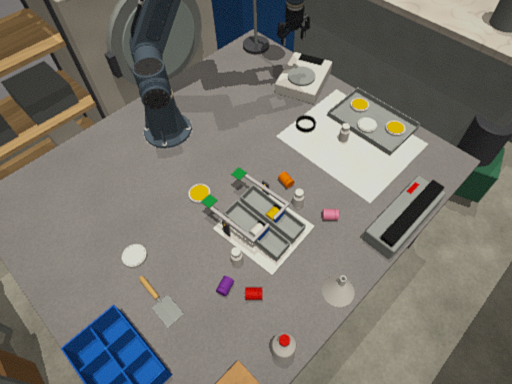

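Top view: a yellow jar lies in the left lane (260,167), with the white jar in the right lane (288,166). The green paddles are at (250,233) and (305,229). Look-alikes are orange (204,196), pink (207,127), red (335,125) and purple (350,152). I'll confirm with a crop and measure.

```bash
cat > h.py <<'E'
from cell import *
import numpy as np, cv2
def ray(n,u,v,z):
    c=calibration(n);K,T=c["K"],c["T"]
    d=T[:3,:3]@(np.linalg.inv(K)@[u,v,1]*[1,-1,-1]); o=T[:3,3]
    return o+d*(z-o[2])/d[2]
def greens(n,im,box):
    h=cv2.cvtColor(im,cv2.COLOR_RGB2HSV); m=cv2.inRange(h,(45,110,40),(80,255,255))
    k,_,s,c=cv2.connectedComponentsWithStats(m)
    return [(c[i],s[i,4]) for i in range(1,k) if s[i,4]>25 and box[0]<c[i][0]<box[1] and box[2]<c[i][1]<box[3]]
E
python3 - <<'E'
from h import *
t=cv2.imread("pics/top0.png");s=cv2.imread("pics/scene0.png")
for n,im,b in(("top",t,(220,330,200,260)),("scene",s,(180,270,150,230))):
    for c,a in greens(n,im[:,:,::-1].copy(),b): print(n,c,a,ray(n,*c,.098))
print("jars",ray("top",260,167,.066),ray("top",288,166,.066),"dish",ray("top",293,264,.015))
a=cv2.resize(t[110:290,180:340],None,fx=3.3,fy=3.3,interpolation=2)[:594,:400]
a=cv2.resize(t[120:290,185:345],(400,425),interpolation=2);b=cv2.resize(s[150:280,170:330],(400,325),interpolation=2)
o=np.zeros((425,800,3),np.uint8);o[:,:400]=a;o[:325,400:]=b;cv2.imwrite("pics/crop.png",o)
E
```

```text
top [304.63181818 228.85      ] 220 [ 0.47250599 -0.14597589  0.098     ]
top [249.79555556 232.74222222] 225 [0.45926564 0.01251816 0.098     ]
scene [238.5        173.11764706] 102 [0.45853581 0.0128969  0.098     ]
scene [208.87610619 200.71681416] 113 [ 0.47274139 -0.14692156  0.098     ]
jars [ 0.65933626 -0.01600635  0.066     ] [ 0.66391677 -0.10165645  0.066     ] dish [ 0.36684912 -0.1227453   0.015     ]
```

View pics/crop.png

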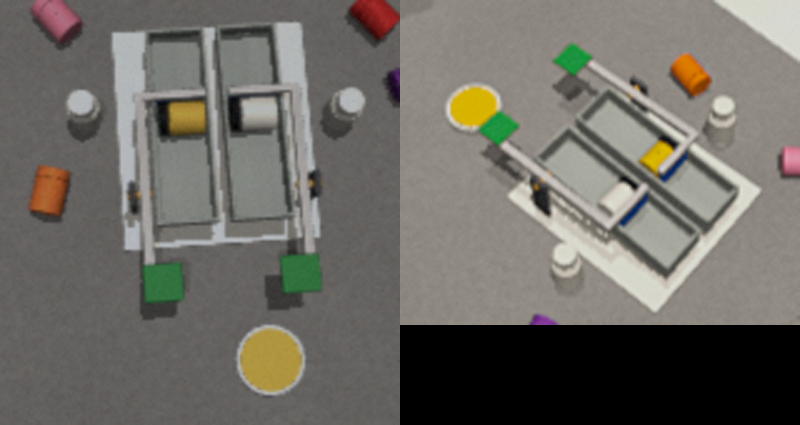

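The crop confirms the yellow-bodied jar with the black lid in the left lane, behind the left gate. Its arm ends at the left paddle, world (0.459, 0.013), and both cameras agree within 1 mm. Feeder yaw is about 0.087 rad. Next I'll hover with the jaws shut, then touch.

```bash
cat >> h.py <<'E'
from scipy.spatial.transform import Rotation as Ro
yaw=0.087; ex=np.array([np.cos(yaw),np.sin(yaw)])
P=np.array([0.459,0.0127])-0.008*ex
att=(Ro.from_euler('z',yaw)*Ro.from_euler('y',np.pi)).as_rotvec()
def at(z): return [P[0],P[1],z]
E
python3 - <<'E'
from h import *
q=solve_ik(at(.2),att);print(q)
grab(20); movep(at(.2),att); move_linear(at(.14),.1); wait(.3)
f0=observe()["ft_force"]; r=move_linear(at(.095),.02,f_stop=1.2)
o=observe();print(r,o["t"],o["eef_pos"],f0,o["ft_force"],o["width"])
a=grab_frame("scene")[120:280,150:350,::-1];b=grab_frame("top")[120:280,180:380,::-1]
cv2.imwrite("pics/touch.png",cv2.resize(np.hstack([a,b]),(800,320),interpolation=2))
E
```

```text
[-0.22195758  0.36857116  1.90401086  0.          0.86901064 -1.87975391]
True 5.575 [0.45083944 0.01201448 0.11093154] [0.43338044 0.23593184 0.42896345] [ 1.0551584  -1.14615063  1.91862693] 0.00020827118443568013
```

View pics/touch.png

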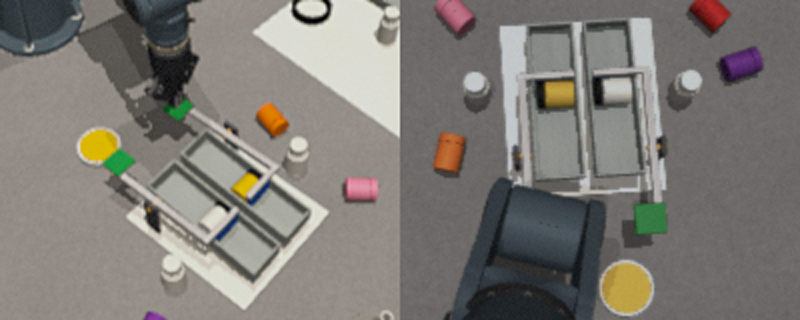

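The picture shows the fingertips on the left paddle. Contact came at TCP z = 0.111 (0.112 expected), with the gates still shut. Now press and hold.

Run:
```python
from h import *
r=move_linear(at(.0705),.06,f_stop=12)
o=observe();print(r,o["t"],o["eef_pos"],o["ft_force"]); wait(1.5)
o=observe();print(o["t"],o["eef_pos"],o["ft_force"])
a=grab_frame("scene")[120:280,150:350,::-1];b=grab_frame("top")[120:280,180:380,::-1]
cv2.imwrite("pics/press.png",cv2.resize(np.hstack([a,b]),(800,320),interpolation=2))
```

```text
False 6.5 [0.4509216  0.01198008 0.07046137] [-0.49129179 -0.94015646  3.27569475]
8.0 [0.45098386 0.01201005 0.07049235] [-1.00152925 -1.67395012  2.63524074]
```

View pics/press.png

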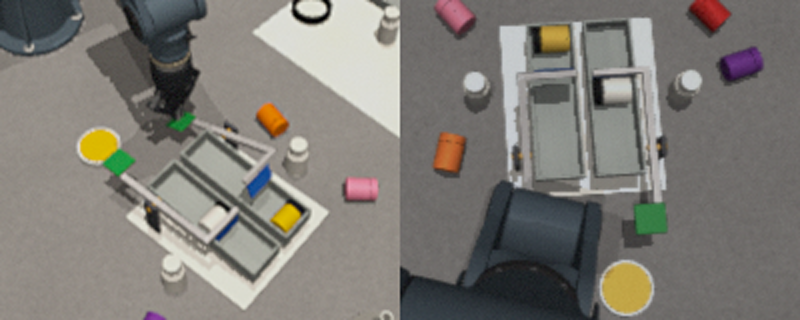

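The gate is lifted and the yellow jar is at its lane end (top-crop 550,40). The white jar hasn't moved. Releasing.

Run:
```python
from h import *
move_linear(at(.12),.06); move_linear(at(.22),.15); wait(.7)
movep([.40,.30,.25],att); wait(.3)
o=observe();print(o["t"],o["eef_pos"],o["ft_force"])
s=grab_frame("scene");t=grab_frame("top")
for n,im,b in(("top",t,(220,330,200,260)),("scene",s,(180,270,150,230))):
    for c,a in greens(n,im,b): print(n,c,a)
cv2.imwrite("pics/end.png",cv2.resize(np.hstack([s[120:280,150:350,::-1],t[120:280,180:380,::-1]]),(800,320),interpolation=2))
```

```text
12.025 [0.40050077 0.29918784 0.24989684] [-0.1830871   0.59642352 -0.46245188]
top [304.59907834 228.87096774] 217
top [249.73777778 232.76888889] 225
scene [238.5        173.11764706] 102
scene [208.87610619 200.71681416] 113
```

View pics/end.png

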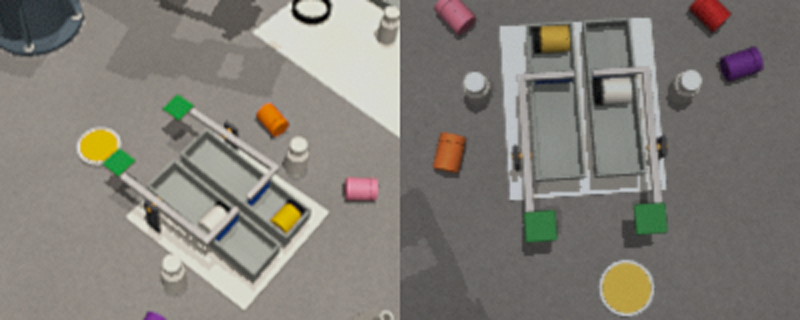

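The paddle is back at its rest pixels, the gate is shut, the jar is at the lane end and the white jar is still waiting.

```bash
python3 -c "
from cell import *
close_job()"
```

```text
the job is handed in; nothing more can be done
```

I pressed the left lane's paddle, the lane holding the yellow jar, with closed fingertips. I held it down for about 1.5 s until the jar had rolled to the end of its lane, then released it and moved the arm clear. The job was handed in at about 12 s on the robot's clock.

- **Paddle and gate:** both paddles are back within 0.1 px of where they started in both cameras, and the left gate looks shut.
- **Jars:** the yellow jar is at its end wall. The white jar is still behind its shut gate.
- **Bystanders:** those near the feeder look unmoved. I did not check the ones farther away, but the arm did not touch the bench near them.
- **Forces:** the vertical wrist-force readings I took while pressing were about 3 N.

None of the checks failed or disagreed. `close_job()` gives no verdict.

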